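# Turn the small prep bowl mouth-up on the board

### The arm

A 6-joint arm with a two-finger parallel gripper is mounted at the origin on the work surface. World frame = base frame: x ahead of the robot, y to its left, z up, the work surface at z = 0. Lengths are in m, angles in rad, forces in N, time in s.
With the tool pointing down it reaches from about 0.325 to 0.85 m from the base axis. Payload 4.4 kg.
Tool frame: the origin (TCP) lies at the very end of the fingers, on their centre line; the grasp point (between the pads) lies behind it (tcp_to_grasp is the z of the grasp point in the tool frame, in m); z points along the fingers, y is the direction in which the jaws open and shut (so a half turn about z gives the same grasp; the last joint's range is limited). The gripper opens to 94 mm and grips with 3 to 60 N. Pads are 16 mm wide; open, the fingers measure 119 mm over their backs; the gripper's body (75 mm by 177 mm) begins 78 mm behind the grasp point.
Start: joints at [-1.361, 0.207, 1.542, -0, 1.393, -0.15], TCP at [0.203, -0.538, 0.205] pointing down, gripper open.
Joint ranges: [-2.73, 2.73], [-0.86, 2.22], [0.23, 2.46], [-1.11, 4.25], [0.08, 2.63], [-2.82, 2.82]. Speed limits (rad/s): [2.79, 2.79, 3.14, 3.14, 3.14, 3.14].

### API

Orientations are given as a unit quaternion [x, y, z, w].
In Python, from station import * gives the robot as it stands. The module is installed in compiled form; this text tells all that it offers.
- The arm moves only by the tool move_arm, never from a script. Its argument "plan" is a list of rows, each an object of numbers: "tx", "ty", "tz": the shift along the tool's x, y, z in mm; "ax", "ay", "az": the turn, a rotation vector about the tool's x, y, z in rad; "grip": the opening, from -1 (shut) to 1 (fully open). In form: [{"tx": .., "ty": .., "tz": .., "ax": .., "ay": .., "az": .., "grip": ..}, ...]. A call has 1 to 5 rows; each row shifts and turns the commanded pose from where the row before left it, along the tool's axes as they then stand; what a row does not reach is not made up. A row lasts 1/12 s, in which the tool goes at most 41.7 mm and 7.16 degrees, less where a joint would pass 70% of its speed; a pose out of reach is approached as far as the arm can. A call with a gripper value outside its range is refused whole. The fingers move at their own pace and stop on an object; the grip force is fixed at half the most. Time passes only in rows, so rows that do not move let the fingers close. It gives the time, the measured TCP pose, the force and the opening at its end, in the units of the state.
- get_state(): the state, without advancing time (a new reading comes with each control period).
- snapshot(name): name is "side" or "top"; returns the picture (480x640x3 uint8, red, green, blue); there is no depth.
- calibration(name): a dict with "fx", "fy", "cx", "cy" (pixels), "xyz" and "rotation" of the camera in the world. Camera axes: x right, y up, looking along -z (the intrinsics and any distortion apply to the point x, -y, -z); pixel columns grow to the right and rows downward; lengths in m; the calibration is good to about 2 mm. A picture is of the moment at which its call begins. calibration takes no time and is no camera call.
- job_done(): hands the job in, once; it reports no verdict.
Trained networks look in the newest picture that a camera, given by its name, has taken for a name from the list of things; names that differ only in an ending like _2 or _b are one class to them, and where a whole thing is asked for, a point or a joint stands for the part that bears it (a point fixed in the world has none). Each returns a list of dicts, best first, with "conf" (0 to 1); they miss things now and then, are a little off and sometimes report something else, mostly with a low value. They report only what shows in the picture. A call takes as long as a camera call. They do not tell look-alikes from the thing itself.
- regions_of(camera, name): "mask" (480x640 bool, what is visible of it) and "bbox" ([left, top, right, bottom] in pixels, round what is visible of it).
The state is a dict: "time": time; "joints": joint angles; "joint_vel": joint speeds; "tau": joint torques, N m; "tcp_pos": TCP position; "tcp_rot": TCP orientation; "force": force on the tool from outside, world axes, zero at the start; "wrist_torque": the same for the moment, N m; "finger_gap": opening from 0.0 (shut) to 1.0 (fully open).
Only numpy, scipy, OpenCV 4.12 (cv2) and the standard library are available. Lean on these libraries where they do the work, as an engineer would, in place of code of your own. Each camera call takes 0.05 s, during which the arm holds its last target.

### The job

The small footed prep bowl has been left upside down on the baking table. Turn it over and leave it standing mouth-up, on its foot, on the wooden board, ready for the next batch of dough. Set it down rather than dropping or throwing it, and leave the large upturned mixing bowl and the upturned mug as they are.

Things in the scene. Friction and masses are not known exactly. Their poses are not given: they have to be found in the camera images.
- bowl: Small prep bowl, white, 48 mm high, about 0.25 kg, with a solid black rubber foot: a straight cylinder 54 mm in diameter, 22 mm high. Origin: centre of the foot's underside; z axis points from foot to mouth. Starts mouth-down on the table left or right of the board: foot on top, origin 48 mm above the table, foot sides to grip at 26 to 48 mm above the table, z axis down.
- bowl_mouth (a point): Centre of the small bowl's mouth, 48 mm from the origin on its z axis. Rim 116 mm across, wall 4 mm, flaring from foot to rim (90 mm across at 33 mm from the underside). The foot is weighted (centre of mass 14 mm from the underside): tipped over 70 degrees from mouth-down, on its rim, and let go, it rolls over onto its foot, its centre ending some 20 mm to that side of where the grip let go.
- board: The plain brown wooden board lying on the table in front of the robot, fixed, 240 x 240 mm and 12 mm thick, empty. Origin: centre of its underside; x and y along its edges, z up; its top lies 12 mm above the origin.
- big_bowl: Large white mixing bowl with a black foot, upside down on the table on the other side of the board from the small one: leave it alone. 160 mm across the rim, 90 mm high, foot 90 mm in diameter and on top. Origin: centre of the foot's underside (90 mm above the table); z axis points to the mouth (down).
- mug: White ceramic mug, upside down on the table beyond the board: leave it alone. 78 mm in diameter, 85 mm high. Origin: centre of its underside, which is on top (85 mm above the table); z axis points to its mouth (down).
Things that resemble listed ones, but are neither listed nor needed, are in the scene too. What is shaped like the bowl but blue, purple or red is not meant.

How it is judged:
By the outcome, as a careful person would: the job done as asked, in the order asked, and still so for the second after the job is handed in, with the robot touching nothing.
It also fails if it takes over 48 s, if anything falls off the work surface, if the arm or the gripper's body presses on something with over 40 N, if the wrist force passes 120 N, or if a joint passes its speed limit or range.

## Working session

There is one attempt and no reset: what is moved stays moved. The work goes in short steps, Python scripts to look and compute and a tool call to move; the robot and the scene stay as the last step left them, time stands still between calls to the robot, and variables do not carry over. Pictures are saved under pics/ and viewed, and the job is handed in when it is done.

Besides the shell and the picture viewer there is one more tool, called as name(argument=value, ...), one argument or row to a line, values as JSON. move_arm: Moves the arm, as the interface text tells. Its arguments: {"type":"object","properties":{"plan":{"type":"array","items":{"type":"object","properties":{"tx":{"type":"number"},"ty":{"type":"number"},"tz":{"type":"number"},"ax":{"type":"number"},"ay":{"type":"number"},"az":{"type":"number"},"grip":{"type":"number"}}}}},"required":["plan"]}

```bash
mkdir -p pics; python3 - <<'E'
from station import *
import cv2
s=get_state(); print(s)
for n in("side","top"):
    cv2.imwrite(f"pics/{n}0.png",snapshot(n)[:,:,::-1]); print(n,calibration(n))
    for o in("bowl","board","big_bowl","mug"):
        for r in regions_of(n,o): print(n,o,round(r["conf"],2),r["bbox"],r["mask"].sum())
E
ls
```

```text
{'time': 0.0, 'joints': array([-1.36045894e+00,  2.07400528e-01,  1.54290248e+00, -1.50834191e-05,
        1.39347110e+00, -1.50476825e-01]), 'joint_vel': array([-0.00085332,  0.00135093,  0.00095983,  0.00036095,  0.00171465,
        0.00048012]), 'tau': array([ 1.49720512e-03, -3.70878661e+01, -2.81412703e+01,  7.00243539e-02,
        3.62484308e-02, -1.55356543e-04]), 'tcp_pos': array([ 0.20282896, -0.537209  ,  0.20432626]), 'tcp_rot': array([ 9.83769902e-01,  1.79431297e-01, -4.00596406e-05, -1.09001906e-03]), 'force': array([ 0.43115285,  0.13984524, -0.36250389]), 'wrist_torque': array([-0.00351815, -0.02448799,  0.02647089]), 'finger_gap': 0.9981057502633371}
side {'fx': 566.5546283956725, 'fy': 566.5546283956725, 'cx': 317.58736990066217, 'cy': 239.4523716365182, 'xyz': array([0.49909419, 1.12777742, 0.67291262]), 'rotation': array([-0.0145746 ,  0.51119816,  0.85913476, -0.01874803])}
side bowl 0.94 [354.8, 393.8, 428.4, 456.2] 3541
side bowl 0.91 [183.5, 342.5, 250.9, 395.8] 2524
side bowl 0.86 [296.5, 326.3, 358.9, 378.6] 2354
side bowl 0.59 [405.6, 321.7, 468.3, 375.1] 2372
side big_bowl 0.75 [328.5, 164.0, 382.2, 215.2] 2065
side mug 0.73 [192.9, 208.5, 238.0, 251.9] 1435
top {'fx': 519.6634753918063, 'fy': 519.6634753918063, 'cx': 325.1422916708899, 'cy': 242.77248770802635, 'xyz': array([0.4066735 , 0.06595898, 1.18881682]), 'rotation': array([-0.04478011,  0.04991031,  0.70554601, -0.7054846 ])}
top bowl 0.86 [110.6, 276.8, 161.1, 332.2] 2013
top bowl 0.77 [183.6, 235.3, 233.1, 284.7] 1886
top bowl 0.59 [187.2, 319.6, 236.9, 374.1] 2037
top bowl 0.57 [164.2, 155.5, 212.5, 205.1] 1841
top board 0.56 [301.8, 195.8, 415.9, 305.0] 11004
top big_bowl 0.93 [464.9, 254.4, 536.5, 321.5] 3977
top big_bowl 0.42 [362.3, 112.6, 399.4, 161.0] 1250
top mug 0.57 [363.3, 112.2, 401.3, 163.3] 1319
pics
```

View pics/top0.png

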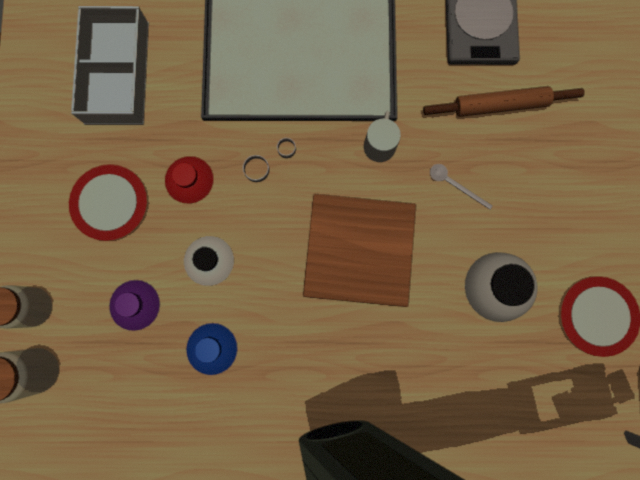

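View pics/side0.png

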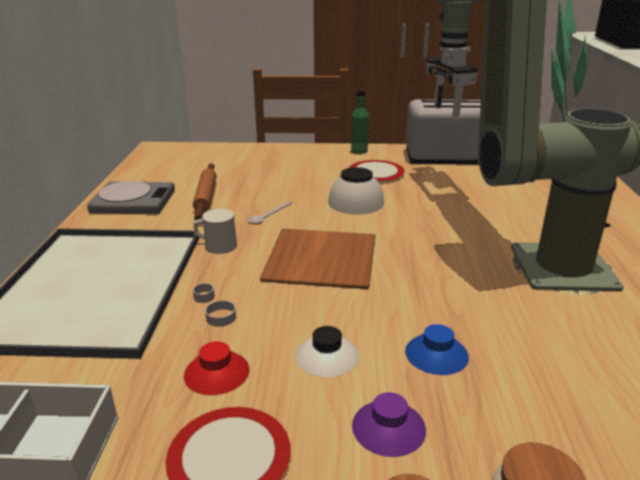

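Candidates: white bowl at top (209,261) / side (327,347). Look-alikes are red (189,180), purple (134,305), blue (212,349), and the big bowl at (501,286). By the description I choose the small white bowl with the black foot.

```bash
cat > h.py <<'E'
from station import *
import numpy as np, cv2
from scipy.spatial.transform import Rotation as R
def ray(n,uv):
    c=calibration(n); u,v=uv
    d=np.array([(u-c["cx"])/c["fx"],-(v-c["cy"])/c["fy"],-1.])
    return np.array(c["xyz"]),R.from_quat(c["rotation"]).apply(d)
def at_z(n,uv,z):
    o,d=ray(n,uv); return (o+d*(z-o[2])/d[2])[:3]
def proj(n,P):
    c=calibration(n); p=R.from_quat(c["rotation"]).inv().apply(np.array(P)-c["xyz"])
    return np.array([c["cx"]+c["fx"]*p[...,0]/-p[...,2], c["cy"]+c["fy"]*p[...,1]/p[...,2]]).T
def tri(u,v):
    a,d=ray("top",u);b,e=ray("side",v)
    t=np.linalg.lstsq(np.c_[d,-e],b-a,rcond=None)[0]
    return (a+d*t[0]+b+e*t[1])/2, np.linalg.norm(a+d*t[0]-b-e*t[1])
E
cat > m.py <<'E'
from h import *
from scipy.optimize import least_squares
T=cv2.imread("pics/top0.png");S=cv2.imread("pics/side0.png")
def dark(I,x0,y0,x1,y1,th=50):
    g=I[y0:y1,x0:x1].max(2); m=(g<th).astype(np.uint8)
    n,l,st,c=cv2.connectedComponentsWithStats(m); k=1+np.argmax(st[1:,4])
    return c[k]+[x0,y0], st[k], (l==k)
c,st,m=dark(T,184,236,233,285); print("topfoot",c,st)
print("foot top view @z.048",at_z("top",c,.048), "diam mm", 2*np.sqrt(st[4]/np.pi)*(1.189-.048)/519*1e3)
c2,st2,m2=dark(S,300,320,355,375); print("sidefoot",c2,st2,at_z("side",c2,.037))
print(tri(c,c2))
# rim outline fit
M=[r for r in regions_of("top","bowl") if abs(r["bbox"][0]-183)<3] if 0 else None
# board corners via colour
g=cv2.cvtColor(T,cv2.COLOR_BGR2HSV)
roi=np.zeros(T.shape[:2],np.uint8); roi[180:320,290:430]=1
for th in(110,130,150):
    mk=((T.max(2)<th+40)&(roi>0)).astype(np.uint8)
    n,l,s_,cc=cv2.connectedComponentsWithStats(mk);k=1+np.argmax(s_[1:,4])
    cnt=max(cv2.findContours((l==k).astype(np.uint8),0,1)[0],key=cv2.contourArea)
    r=cv2.minAreaRect(cnt);b=cv2.boxPoints(r);ap=cv2.approxPolyDP(cnt,8,True)[:,0]
    print(th,r,[np.round(at_z("top",p,.012),4)[:2].tolist() for p in ap])
for n,uv,z in(("big",(512,285),.09),("mug",(383,134),.085),("blue",(207,349),.048),("red",(184,175),.048),("purple",(128,304),.048)): print(n,at_z("top",uv,z))
a=cv2.resize(T[200:330,150:280],(390,390),interpolation=2);b=cv2.resize(S[300:400,270:400],(400,308),interpolation=2)
o=np.zeros((400,800,3),np.uint8);o[:390,:390]=a;o[:308,400:]=b;cv2.imwrite("pics/crop0.png",o)
E
python3 m.py
```

```text
topfoot [204.81758242 258.75824176] [  9  11  25  24 455]
foot top view @z.048 [0.52485034 0.32264528 0.048     ] diam mm 52.91502969914577
sidefoot [326.81961471 339.18038529] [ 14   7  27  25 571] [0.52414512 0.32782907 0.037     ]
(array([0.52518655, 0.32552579, 0.03529352]), np.float64(0.0019515780182245324))
110 ((359.5, 249.5), (139.0, 139.0), 90.0) [[0.7124, 0.1389], [0.393, 0.1362], [0.3928, -0.1756], [0.7128, -0.1843]]
130 ((359.5, 249.5), (139.0, 139.0), 90.0) [[0.7124, 0.1389], [0.393, 0.1362], [0.3928, -0.1756], [0.7128, -0.1843]]
150 ((359.5, 249.5), (139.0, 139.0), 90.0) [[0.7124, 0.1389], [0.393, 0.1362], [0.3928, -0.1756], [0.7128, -0.1843]]
big [ 0.46481535 -0.33743028  0.09      ]
mug [ 0.79782873 -0.06997123  0.085     ]
blue [0.32967437 0.31203914 0.048     ]
red [0.71424423 0.37515575 0.048     ]
purple [0.42595607 0.48642366 0.048     ]
```

View pics/crop0.png

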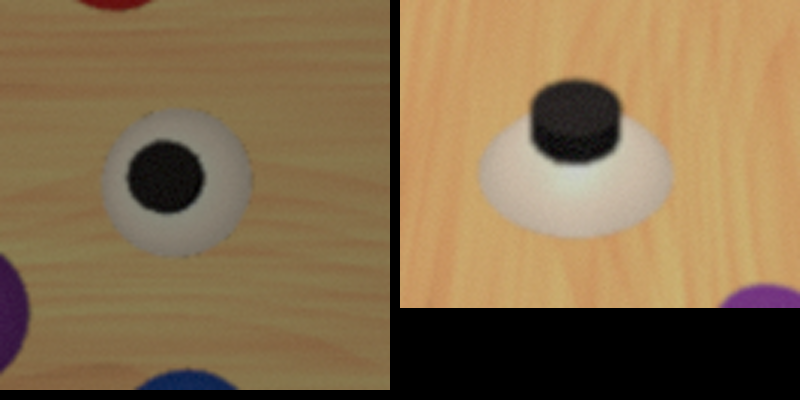

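The crop confirms it: a white bowl with a black foot, mouth down, foot at about (0.525, 0.324), diameter 53 mm against the 54 mm given. Next I refine the board and check the module for constants.

```bash
python3 - <<'E'
import station; print([d for d in dir(station) if not d.startswith('_')])
for k in dir(station):
    v=getattr(station,k)
    if isinstance(v,(int,float)): print(k,v)
from h import *
P=[at_z("top",p,.012)[:2] for p in((314,194),(416,203),(408,305.5),(303,297))]
print(P,np.mean(P,0)); 
for i in range(4):
    d=P[(i+1)%4]-P[i]; print(np.linalg.norm(d),np.degrees(np.arctan2(d[1],d[0])))
Q=[at_z("side",p,.012)[:2] for p in((280,230),(376,233),(369,284),(263,277))]
print(Q,np.mean(Q,0))
E
```

```text
['MotionError', 'calibration', 'get_state', 'job_done', 'regions_of', 'snapshot', 'tcp_to_grasp']
tcp_to_grasp -0.0188
[array([0.67920808, 0.08307519]), array([ 0.65820345, -0.15275944]), array([ 0.42292679, -0.12908912]), array([0.44205041, 0.10730844])] [ 0.55059718 -0.02286623]
0.23676817609939102 -95.08962155268048
0.23646436007890417 174.25501305365842
0.23716981490278866 85.37507072725825
0.23839255235693388 -5.834348932368435
[array([ 0.65759726, -0.13524728]), array([ 0.41628709, -0.12770268]), array([0.44130158, 0.10645451]), array([0.67130938, 0.08722576])] [ 0.54662383 -0.01731742]
```

move_arm(
  plan=[
    {"tx":30,"tz":-10,"grip":1},
    {"tx":30,"tz":-10,"ay":0.1,"grip":1},
    {"tx":30,"ay":0.1,"ax":0.1,"grip":1},
    {"tx":20,"ax":0.1,"az":-0.1,"grip":1},
    {"grip":1},
  ],
)

```text
validation failed for argument at $.pl...
```

move_arm(
  plan=[
    {"tx":30,"ty":0,"tz":-10,"ax":0,"ay":0,"az":0,"grip":1},
    {"tx":30,"ty":0,"tz":-10,"ax":0,"ay":0.1,"az":0,"grip":1},
    {"tx":30,"ty":0,"tz":0,"ax":0.1,"ay":0.1,"az":0,"grip":1},
    {"tx":20,"ty":0,"tz":0,"ax":0.1,"ay":0,"az":-0.1,"grip":1},
    {"tx":0,"ty":0,"tz":0,"ax":0,"ay":0,"az":0,"grip":1},
  ],
)

```text
time: 0.92
tcp_pos: [0.3081, -0.5001, 0.2311]
tcp_rot: [0.965, 0.229, 0.08, -0.101]
force: [0.5, 0.3, -0.2]
finger_gap: 1.001
```

```bash
python3 - <<'E'
from station import *
import json
s=get_state(); print(s["time"],s["joints"].tolist(),s["tcp_pos"].tolist(),s["tcp_rot"].tolist())
E
```

```text
0.9167 [-1.267904324509874, 0.33229773165609594, 1.3543711088678125, 0.17299553074770954, 1.6466572311046777, -0.1672336596251095] [0.30807320972569574, -0.5001206288527659, 0.2310624924788835] [0.9648176964251723, 0.2292872680505386, 0.07971067041322309, -0.10099688310546612]
```

```bash
cat > log.txt <<'E'
E
cat > kin.py <<'E'
import numpy as np, json
from scipy.spatial.transform import Rotation as R
ry=lambda a:R.from_euler('y',a); rz=lambda a:R.from_euler('z',a)
def rot(q,C=rz(np.pi/2)): return rz(q[0])*ry(q[1]+q[2])*rz(q[3])*ry(q[4])*rz(q[5])*C
def rows(q):
    A=rz(q[0]).as_matrix(); B=(rz(q[0])*ry(q[1])).as_matrix(); D=(rz(q[0])*ry(q[1]+q[2])).as_matrix()
    return np.c_[A[:,0],A[:,2],B[:,2],D[:,0],D[:,2],rot(q).as_matrix()[:,2]]
E
python3 - <<'E'
from kin import *
Q=[([-1.36045894,.207400528,1.54290248,0,1.39347110,-.150476825],[.20282896,-.537209,.20432626],[.983769902,.179431297,-4e-5,-.00109]),
([-1.267904324509874, 0.33229773165609594, 1.3543711088678125, 0.17299553074770954, 1.6466572311046777, -0.1672336596251095],[0.30807320972569574, -0.5001206288527659, 0.2310624924788835],[0.9648176964251723, 0.2292872680505386, 0.07971067041322309, -0.10099688310546612])]
for a in(np.pi/2,-np.pi/2):
    print(a,[(rot(q,rz(a)).inv()*R.from_quat(r)).magnitude() for q,p,r in Q])
A=np.vstack([rows(q) for q,p,r in Q]);b=np.concatenate([p for q,p,r in Q])
print(np.linalg.svd(A)[1]); x=np.linalg.lstsq(A,b,rcond=None)[0];print(x,A@x-b)
E
```

```text
1.5707963267948966 [1.4967215354868023e-05, 3.312731435592315e-16]
-1.5707963267948966 [3.1415899930651863, 3.1415926535897927]
[2.81572170e+00 2.00711624e+00 1.91271842e-01 7.48918578e-02
 3.16538271e-02 8.41716622e-17]
[-0.22369675  0.32278286  1.13053778  0.27453203  0.61942822  0.84405225] [-8.42952327e-02 -1.79966262e-02 -4.71844785e-16 -3.33066907e-16
  3.33066907e-16 -6.10622664e-16]
```

```bash
cat > plan.py <<'E'
from h import *
import json
def save():
    s=get_state(); open("log.txt","a").write(json.dumps([s["joints"].tolist(),s["tcp_pos"].tolist(),s["tcp_rot"].tolist()])+"\n"); return s
def rowsto(way,vmax=36.,wmax=.11,n=5,s=None,nmin=1):
    """way: list of (pos,Rotation); prints rows (mm, rad)"""
    s=s or get_state(); p=np.array(s["tcp_pos"]); r=R.from_quat(s["tcp_rot"]); k=0
    for P,Q in way:
        P=np.array(P)
        N=max(nmin,int(np.ceil(max(np.linalg.norm(P-p)*1e3/vmax,(r.inv()*Q).magnitude()/wmax))))
        for i in range(N):
            f=1./(N-i); P1=p+(P-p)*f; w=(r.inv()*Q).as_rotvec()*f
            t=np.round(r.inv().apply(P1-p)*1e3,0); w=np.round(w,2)
            print(",".join(json.dumps(dict(zip(("tx","ty","tz","ax","ay","az"),[float(v) for v in np.r_[t,w]]))).replace(".0,",",").split("\n"))); k+=1
            p=p+r.apply(t*1e-3); r=r*R.from_rotvec(w)
    print("rows",k,"end",p.round(4),r.as_quat().round(4))
E
cat > /tmp/a.py <<'E'
from plan import *
s=save(); 
def pose(az,tilt): # tool y at azimuth az, tool tilted by rotation 'tilt' about tool y
    D=R.from_matrix(np.array([[-np.sin(az),np.cos(az),0],[np.cos(az),np.sin(az),0],[0,0,-1]]).T.T) if 0 else None
    y=np.array([np.cos(az),np.sin(az),0]); z=np.array([0,0,-1.]); x=np.cross(y,z)
    return R.from_matrix(np.c_[x,y,z])*R.from_euler('y',tilt)
rowsto([((.5,-.15,.25),pose(np.radians(-17),0)),((.53,.27,.25),pose(np.radians(27),0))],s=s)
E
python3 /tmp/a.py
```

```text
{"tx": 27, "ty": -18, "tz": 7, "ax": -0.01, "ay": -0.02, "az": -0.07}
{"tx": 28, "ty": -17, "tz": 6, "ax": -0.01, "ay": -0.02, "az": -0.07}
{"tx": 29, "ty": -15, "tz": 6, "ax": -0, "ay": -0.02, "az": -0.07}
{"tx": 31, "ty": -12, "tz": 5, "ax": -0.01, "ay": -0.02, "az": -0.07}
{"tx": 31, "ty": -10, "tz": 4, "ax": -0, "ay": -0.02, "az": -0.07}
{"tx": 32, "ty": -8, "tz": 3, "ax": -0.01, "ay": -0.02, "az": -0.06}
{"tx": 33, "ty": -6, "tz": 3, "ax": -0, "ay": -0.02, "az": -0.07}
{"tx": 33, "ty": -4, "tz": 2, "ax": -0, "ay": -0.02, "az": -0.06}
{"tx": 33, "ty": -2, "tz": 2, "ax": -0.01, "ay": -0.02, "az": -0.07}
{"tx": 33, "ty": 0, "tz": 1, "ax": -0, "ay": -0.02, "az": -0.06}
{"tx": 34, "ty": 2, "tz": -0, "ax": -0.01, "ay": -0.03, "az": -0.07}
{"tx": 33, "ty": 5, "tz": -1, "ax": -0, "ay": -0.02, "az": -0.06}
{"tx": 34, "ty": -8, "tz": 0, "ax": -0, "ay": -0, "az": -0.06}
{"tx": 35, "ty": -6, "tz": 0, "ax": -0, "ay": -0, "az": -0.06}
{"tx": 35, "ty": -4, "tz": 0, "ax": -0, "ay": -0, "az": -0.07}
{"tx": 35, "ty": -1, "tz": 0, "ax": -0, "ay": -0, "az": -0.06}
{"tx": 35, "ty": 1, "tz": 0, "ax": -0, "ay": -0, "az": -0.07}
{"tx": 35, "ty": 3, "tz": 0, "ax": -0, "ay": -0, "az": -0.06}
{"tx": 35, "ty": 5, "tz": 0, "ax": -0, "ay": -0, "az": -0.07}
{"tx": 34, "ty": 8, "tz": 0, "ax": -0, "ay": -0, "az": -0.06}
{"tx": 34, "ty": 10, "tz": 0, "ax": -0, "ay": -0, "az": -0.07}
{"tx": 33, "ty": 12, "tz": 1, "ax": -0, "ay": -0, "az": -0.06}
{"tx": 32, "ty": 14, "tz": 0, "ax": -0, "ay": -0, "az": -0.07}
{"tx": 31, "ty": 15, "tz": 1, "ax": -0, "ay": -0.01, "az": -0.06}
rows 24 end [0.5297 0.2699 0.2497] [ 0.5233  0.8522 -0.0013  0.0018]
```

move_arm(
  plan=[
    {"tx":27,"ty":-18,"tz":7,"ax":0,"ay":-0.02,"az":-0.07,"grip":1},
    {"tx":28,"ty":-17,"tz":6,"ax":0,"ay":-0.02,"az":-0.07,"grip":1},
    {"tx":29,"ty":-15,"tz":6,"ax":0,"ay":-0.02,"az":-0.07,"grip":1},
    {"tx":31,"ty":-12,"tz":5,"ax":0,"ay":-0.02,"az":-0.07,"grip":1},
    {"tx":31,"ty":-10,"tz":4,"ax":0,"ay":-0.02,"az":-0.07,"grip":1},
  ],
)

```text
time: 1.33
tcp_pos: [0.3859, -0.353, 0.2404]
tcp_rot: [0.914, 0.397, 0.047, -0.072]
force: [1.1, -0.4, -0.2]
finger_gap: 0.999
```

```bash
python3 -c "
from plan import *
save()"
```

move_arm(
  plan=[
    {"tx":32,"ty":-8,"tz":3,"ax":0.08,"ay":-0.02,"az":-0.07,"grip":1},
    {"tx":33,"ty":-6,"tz":3,"ax":0.08,"ay":-0.02,"az":-0.07,"grip":1},
    {"tx":33,"ty":-4,"tz":2,"ax":0,"ay":-0.02,"az":-0.07,"grip":1},
    {"tx":33,"ty":-2,"tz":2,"ax":0,"ay":-0.02,"az":-0.07,"grip":1},
    {"tx":33,"ty":0,"tz":1,"ax":0,"ay":-0.02,"az":-0.07,"grip":1},
  ],
)

```text
time: 1.75
tcp_pos: [0.463, -0.2063, 0.254]
tcp_rot: [0.822, 0.557, -0.01, -0.119]
force: [0.1, -0.7, -0.0]
finger_gap: 0.998
```

```bash
python3 -c "
from plan import *
save()"
```

move_arm(
  plan=[
    {"tx":34,"ty":2,"tz":0,"ax":0,"ay":0.1,"az":-0.07,"grip":1},
    {"tx":33,"ty":0,"tz":0,"ax":0,"ay":0.1,"az":-0.07,"grip":1},
    {"tx":34,"ty":-8,"tz":0,"ax":0,"ay":0.1,"az":-0.07,"grip":1},
    {"tx":35,"ty":-6,"tz":0,"ax":0,"ay":0.1,"az":-0.07,"grip":1},
    {"tx":35,"ty":-4,"tz":0,"ax":0,"ay":0.1,"az":-0.07,"grip":1},
  ],
)

```text
time: 2.17
tcp_pos: [0.4923, -0.0516, 0.3139]
tcp_rot: [0.69, 0.643, 0.215, -0.253]
force: [0.5, -0.7, -0.7]
finger_gap: 1.0
```

```bash
python3 - <<'E'
from plan import *
s=save(); print(s["time"],s["tcp_pos"],s["joints"])
from kin import *
L=[json.loads(l) for l in open("log.txt") if l.strip()]
A=[];b=[]
for q,p,r in L:
    print((rot(q).inv()*R.from_quat(r)).magnitude())
    Y=rz(q[0]).apply([0,1,0]); W=(rz(q[0])*ry(q[1]+q[2])*rz(q[3])).apply([0,1,0])
    A.append(np.c_[rows(q),Y]);b.append(p)
A=np.vstack(A);b=np.concatenate(b);print(np.linalg.svd(A)[1]);x,*_=np.linalg.lstsq(A,b,rcond=None);print(x,(A@x-b).reshape(-1,3))
E
```

```text
2.1667 [ 0.49228352 -0.05161901  0.31385256] [-0.63892173  0.16808293  1.51830173  0.53464086  1.87978991 -0.51497724]
3.312731435592315e-16
4.348182235652605e-16
2.3998858558875e-16
5.147892387644517e-16
[3.96528586 2.82893857 2.03037941 0.37042388 0.11679967 0.01277235
 0.01244643]
[4.13079622e-15 2.82700000e-01 4.55000000e-01 9.41000000e-02
 4.99600000e-01 3.41835000e-01 8.62000000e-02] [[ 1.11022302e-16 -4.44089210e-16  1.11022302e-16]
 [ 0.00000000e+00 -3.88578059e-16  2.77555756e-17]
 [ 2.22044605e-16 -1.66533454e-16  5.55111512e-17]
 [ 2.77555756e-16 -3.40005801e-16  0.00000000e+00]]
```

```bash
cat >> kin.py <<'E'
X=np.array([0,.2827,.455,.0941,.4996,.341835,.0862])
lo=np.array([-2.73,-.86,.23,-1.11,.08,-2.82]);hi=np.array([2.73,2.22,2.46,4.25,2.63,2.82])
def fk(q):
    Y=rz(q[0]).apply([0,1,0]); return np.c_[rows(q),Y]@X, rot(q)
def wristc(q): return fk(q)[0]-.341835*rot(q).as_matrix()[:,2]
def pose(az,tilt):
    y=np.array([np.cos(az),np.sin(az),0]); z=np.array([0,0,-1.]); x=np.cross(y,z)
    return R.from_matrix(np.c_[x,y,z])*R.from_euler('y',tilt)
from scipy.optimize import least_squares
def ik(p,r,q0,full=False):
    def f(q):
        P,Q=fk(q); return np.r_[(P-p)*3,(Q.inv()*r).as_rotvec()]
    s=least_squares(f,np.clip(q0,lo+.02,hi-.02),bounds=(lo,hi),xtol=1e-10,ftol=1e-10,max_nfev=60)
    return s.x,np.abs(s.fun).max()
E
cat > scan.py <<'E'
from kin import *
seeds=[np.array([j1,.6,1.6,j4,1.3,j6]) for j1 in(0.,.5) for j4 in(-.9,0,.9,1.6,3) for j6 in(-2,0,2)]
def scan(G,sg,name):
    for al in (60,70):
        for az in range(0,360,20):
            r=pose(np.radians(az),sg*np.radians(al)); z=r.as_matrix()[:,2]; p=np.array(G)+.0188*z
            done=[]
            for q0 in seeds:
                q,e=ik(p,r,q0)
                if e<1e-4 and not any(np.abs(q-d).max()<.05 for d in done):
                    m=np.minimum(q-lo,hi-q).min()
                    if m>.06:
                        done.append(q); print(name,sg,al,az,"side",np.round(z[:2],2),q.round(2),"m",round(m,2))
import sys
for sg in(1,-1):
    scan((.525,.324,.041),sg,"G"); scan((.55,-.02,.042),-sg,"P")
E
time OMP_NUM_THREADS=1 timeout 570 python3 scan.py | tee scan.txt | wc -l; cat scan.txt
```

```text
122
G 1 60 0 side [0.   0.87] [-0.08  0.64  1.81  1.16  1.22 -0.83] m 0.65
G 1 60 20 side [-0.3   0.81] [-0.04  0.76  1.55  0.94  1.47 -0.82] m 0.91
G 1 60 40 side [-0.56  0.66] [ 0.03  0.89  1.29  0.76  1.72 -0.86] m 0.91
G 1 60 60 side [-0.75  0.43] [ 0.13  1.02  1.04  0.6   1.95 -0.96] m 0.68
G 1 60 80 side [-0.85  0.15] [ 0.23  1.14  0.81  0.42  2.16 -1.12] m 0.47
G 1 60 100 side [-0.85 -0.15] [ 0.34  1.22  0.64  0.19  2.31 -1.36] m 0.32
G 1 60 120 side [-0.75 -0.43] [ 0.45  1.26  0.57 -0.09  2.36 -1.67] m 0.27
G 1 60 140 side [-0.56 -0.66] [ 0.55  1.23  0.62 -0.36  2.28 -1.98] m 0.35
G 1 60 160 side [-0.3  -0.81] [ 0.66  1.15  0.78 -0.57  2.1  -2.19] m 0.53
G 1 60 180 side [-0.   -0.87] [ 0.75  1.04  1.   -0.73  1.87 -2.33] m 0.38
G 1 60 200 side [ 0.3  -0.81] [ 0.82  0.92  1.25 -0.88  1.62 -2.4 ] m 0.23
G 1 60 280 side [0.85 0.15] [ 0.6   0.48  2.17  3.8   0.62 -1.91] m 0.29
G 1 60 300 side [0.75 0.43] [ 0.32  0.44  2.25  2.83  0.61 -1.42] m 0.21
G 1 60 320 side [0.56 0.66] [ 0.07  0.47  2.2   2.02  0.77 -1.07] m 0.26
G 1 60 340 side [0.3  0.81] [-0.06  0.54  2.03  1.5   0.98 -
[... 7239 characters left out ...]
20 side [-0.81 -0.47] [ 0.06  1.16  0.88 -0.55  2.2  -2.09] m 0.43
P 1 70 140 side [-0.6  -0.72] [ 0.17  1.07  1.07 -0.74  2.   -2.22] m 0.37
P 1 70 160 side [-0.32 -0.88] [ 0.26  0.96  1.29 -0.9   1.77 -2.27] m 0.21
P 1 70 240 side [ 0.81 -0.47] [ 0.15  0.6   2.26  3.91  1.01 -1.78] m 0.2
P 1 70 260 side [ 0.93 -0.16] [-0.22  0.59  2.39  3.1   1.07 -1.56] m 0.07
P 1 70 280 side [0.93 0.16] [-0.62  0.59  2.38  2.29  1.1  -1.43] m 0.08
P 1 70 300 side [0.81 0.47] [-0.8   0.61  2.22  1.69  1.16 -1.24] m 0.24
P 1 70 320 side [0.6  0.72] [-0.82  0.67  2.    1.3   1.32 -1.08] m 0.46
P 1 70 340 side [0.32 0.88] [-0.76  0.76  1.75  1.04  1.52 -1.  ] m 0.71
real	1m15.374s
user	1m14.622s
sys	0m0.085s
```

```bash
cat > /tmp/b.py <<'E'
from plan import *
from kin import *
print("proj side topface",proj("side",[.525,.3235,.048]),"top",proj("top",[.525,.3235,.048]),proj("side",[.525,.3235,0]),proj("top",[.525,.3235,0]))
r=pose(np.radians(10),np.radians(68)); z=r.as_matrix()[:,2]; G=np.array([.525,.3235,.042])
T=G+.0188*z; pre=T-.1*z; print(pre,T,r.as_quat())
s=save()
q=s["joints"]
for P in (pre,T): q,e=ik(P,r,q); print(q.round(2),e,wristc(q))
rowsto([(pre,r)],s=s,vmax=30,wmax=.11)
E
python3 /tmp/b.py
```

```text
proj side topface [326.42979472 332.69956121] top [204.43091883 258.69055155] [326.38830795 353.87202937] [209.096434   260.85115102]
[0.53807351 0.24935645 0.07241806] [0.52197313 0.34066624 0.0349574 ] [ 0.53289508  0.63507963  0.35944227 -0.42836662]
[-0.25  0.73  1.63  1.01  1.58 -0.87] 3.817746119239018e-11 [ 0.59311024 -0.06277235  0.2004717 ]
[-0.1   0.78  1.66  1.12  1.45 -0.89] 3.4872105203476167e-13 [0.57700986 0.02853744 0.16301104]
{"tx": 7, "ty": 4, "tz": 29, "ax": 0.01, "ay": 0.04, "az": -0.01}
{"tx": 6, "ty": 4, "tz": 29, "ax": 0.01, "ay": 0.04, "az": -0.02}
{"tx": 4, "ty": 5, "tz": 29, "ax": 0.01, "ay": 0.04, "az": -0.01}
{"tx": 3, "ty": 5, "tz": 29, "ax": 0.01, "ay": 0.04, "az": -0.02}
{"tx": 2, "ty": 5, "tz": 29, "ax": 0.01, "ay": 0.04, "az": -0.01}
{"tx": 0, "ty": 6, "tz": 29, "ax": 0.01, "ay": 0.04, "az": -0.01}
{"tx": -1, "ty": 6, "tz": 29, "ax": 0.01, "ay": 0.04, "az": -0.02}
{"tx": -2, "ty": 6, "tz": 29, "ax": 0.01, "ay": 0.04, "az": -0.01}
{"tx": -3, "ty": 6, "tz": 29, "ax": 0.01, "ay": 0.04, "az": -0.02}
{"tx": -4, "ty": 7, "tz": 29, "ax": 0.01, "ay": 0.04, "az": -0.01}
{"tx": -6, "ty": 7, "tz": 29, "ax": 0.01, "ay": 0.03, "az": -0.02}
{"tx": -7, "ty": 7, "tz": 29, "ax": 0.01, "ay": 0.04, "az": -0.01}
{"tx": -8, "ty": 6, "tz": 28, "ax": 0.02, "ay": 0.03, "az": -0.02}
rows 13 end [0.5379 0.249  0.0723] [ 0.5321  0.6367  0.3579 -0.4283]
```

move_arm(
  plan=[
    {"tx":7,"ty":4,"tz":29,"ax":0.01,"ay":0.04,"az":-0.01,"grip":1},
    {"tx":6,"ty":4,"tz":29,"ax":0.01,"ay":0.04,"az":-0.02,"grip":1},
    {"tx":4,"ty":5,"tz":29,"ax":0.01,"ay":0.04,"az":-0.01,"grip":1},
    {"tx":3,"ty":5,"tz":29,"ax":0.01,"ay":0.04,"az":-0.02,"grip":1},
    {"tx":2,"ty":5,"tz":29,"ax":0.01,"ay":0.04,"az":-0.01,"grip":1},
  ],
)

```text
time: 2.58
tcp_pos: [0.5105, 0.0627, 0.22]
tcp_rot: [0.637, 0.643, 0.274, -0.324]
force: [-0.5, -1.1, -0.1]
finger_gap: 0.998
```

move_arm(
  plan=[
    {"tx":0,"ty":6,"tz":29,"ax":0.01,"ay":0.04,"az":-0.01,"grip":1},
    {"tx":-1,"ty":6,"tz":29,"ax":0.01,"ay":0.04,"az":-0.02,"grip":1},
    {"tx":-2,"ty":6,"tz":29,"ax":0.01,"ay":0.04,"az":-0.01,"grip":1},
    {"tx":-3,"ty":6,"tz":29,"ax":0.01,"ay":0.04,"az":-0.02,"grip":1},
    {"tx":-4,"ty":7,"tz":29,"ax":0.01,"ay":0.04,"az":-0.01,"grip":1},
  ],
)

```text
time: 3.0
tcp_pos: [0.5287, 0.1772, 0.1268]
tcp_rot: [0.575, 0.636, 0.331, -0.393]
force: [-0.6, -0.2, 0.2]
finger_gap: 1.0
```

move_arm(
  plan=[
    {"tx":-6,"ty":7,"tz":26,"ax":0.01,"ay":0.03,"az":-0.02,"grip":1},
    {"tx":-7,"ty":7,"tz":22,"ax":0.01,"ay":0.04,"az":-0.01,"grip":1},
    {"tx":-8,"ty":6,"tz":16,"ax":0.02,"ay":0.03,"az":-0.02,"grip":1},
    {"tx":0,"ty":0,"tz":0,"ax":0,"ay":0,"az":0,"grip":1},
  ],
)

```text
time: 3.33
tcp_pos: [0.5386, 0.2286, 0.0755]
tcp_rot: [0.534, 0.635, 0.354, -0.431]
force: [-0.9, -0.3, 0.1]
finger_gap: 1.0
```

```bash
sed -i 's/\.3235,\.042/.3245,.042/' /tmp/b.py; cat >> /tmp/b.py <<'E'
print("to T"); rowsto([(T,r)],s=s,vmax=25)
for n in("side","top"): cv2.imwrite(f"pics/{n}1.png",snapshot(n)[:,:,::-1])
E
python3 /tmp/b.py | sed -n '/to T/,$p'
```

```text
to T
{"tx": 1, "ty": 1, "tz": 24, "ax": -0, "ay": 0, "az": -0.0}
{"tx": 1, "ty": 1, "tz": 24, "ax": -0, "ay": 0, "az": -0.0}
{"tx": 1, "ty": 1, "tz": 24, "ax": -0, "ay": 0, "az": -0.0}
{"tx": 1, "ty": 1, "tz": 25, "ax": -0, "ay": 0, "az": -0.0}
{"tx": 2, "ty": 0, "tz": 24, "ax": -0.01, "ay": 0, "az": -0.01}
rows 5 end [0.5218 0.3417 0.0352] [ 0.5335  0.6362  0.3592 -0.4261]
```

View pics/side1.png

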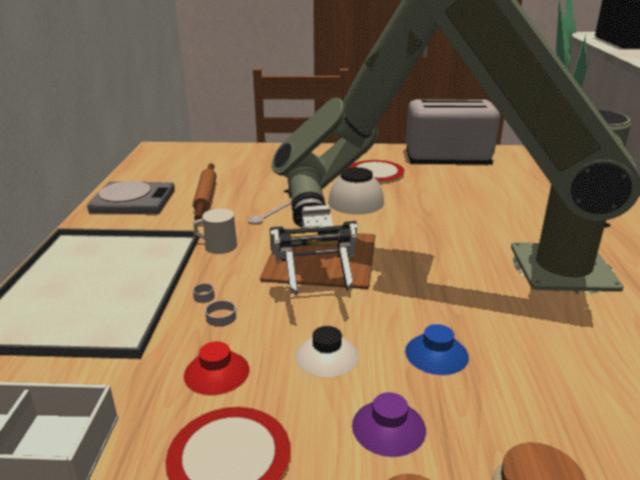

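View pics/top1.png

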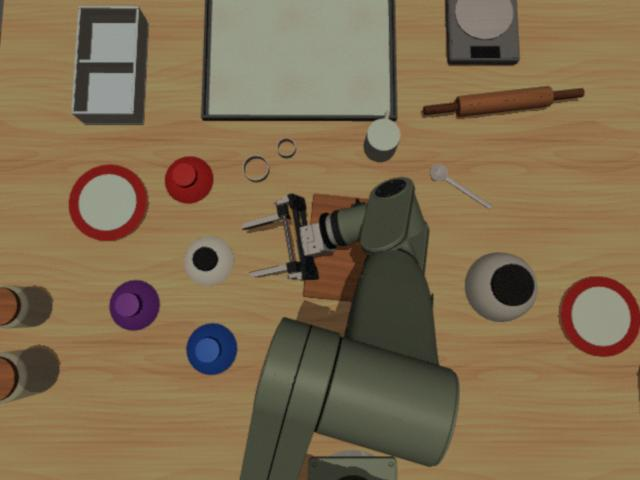

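Top view: the open fingers (243,225) and (250,273) straddle the line to the foot at (205,259). Nothing is touched, so I advance and close.

move_arm(
  plan=[
    {"tx":1,"ty":1,"tz":28,"ax":0,"ay":0,"az":0,"grip":1},
    {"tx":1,"ty":1,"tz":28,"ax":0,"ay":0,"az":0,"grip":1},
    {"tx":1,"ty":1,"tz":26,"ax":0,"ay":0,"az":0,"grip":1},
    {"tx":1,"ty":1,"tz":22,"ax":0,"ay":0,"az":0,"grip":1},
    {"tx":2,"ty":0,"tz":17,"ax":0,"ay":0,"az":0,"grip":1},
  ],
)

```text
time: 3.85
tcp_pos: [0.5255, 0.3402, 0.0409]
tcp_rot: [0.534, 0.637, 0.357, -0.426]
force: [0.8, 0.7, -0.1]
finger_gap: 1.001
```

```bash
python3 /tmp/b.py | sed -n '/to T/,$p'; python3 - <<'E'
import cv2,numpy as np
S=cv2.imread("pics/side1.png");T=cv2.imread("pics/top1.png")
o=np.zeros((390,800,3),np.uint8);o[:,:390]=cv2.resize(T[200:330,150:280],(390,390),interpolation=2);o[:300,400:]=cv2.resize(S[290:390,260:393],(400,300),interpolation=2);cv2.imwrite("pics/crop1.png",o)
E
```

```text
to T
{"tx": -5, "ty": -3, "tz": 4, "ax": -0, "ay": 0.01, "az": 0.0}
rows 1 end [0.5222 0.3415 0.0348] [ 0.532   0.6349  0.3596 -0.4295]
```

View pics/crop1.png

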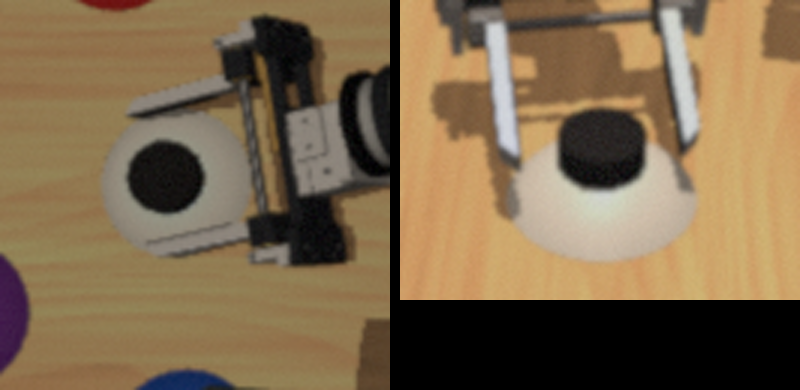

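move_arm(
  plan=[
    {"tx":-5,"ty":-3,"tz":4,"ax":0,"ay":0,"az":0,"grip":1},
    {"tx":0,"ty":0,"tz":0,"ax":0,"ay":0,"az":0,"grip":-1},
    {"tx":0,"ty":0,"tz":0,"ax":0,"ay":0,"az":0,"grip":-1},
    {"tx":0,"ty":0,"tz":0,"ax":0,"ay":0,"az":0,"grip":-1},
    {"tx":0,"ty":0,"tz":0,"ax":0,"ay":0,"az":0,"grip":-1},
  ],
)

```text
time: 4.37
tcp_pos: [0.5224, 0.3403, 0.0336]
tcp_rot: [0.534, 0.636, 0.357, -0.427]
force: [1.0, 0.7, 0.0]
finger_gap: 0.751
```

move_arm(
  plan=[
    {"tx":0,"ty":0,"tz":0,"ax":0,"ay":0,"az":0,"grip":-1},
    {"tx":0,"ty":0,"tz":0,"ax":0,"ay":0,"az":0,"grip":-1},
    {"tx":0,"ty":0,"tz":0,"ax":0,"ay":0,"az":0,"grip":-1},
    {"tx":0,"ty":0,"tz":0,"ax":0,"ay":0,"az":0,"grip":-1},
  ],
)

```text
time: 4.7
tcp_pos: [0.522, 0.341, 0.0333]
tcp_rot: [0.534, 0.636, 0.357, -0.427]
force: [0.6, -1.1, 0.3]
finger_gap: 0.566
```

```bash
python3 /tmp/b.py | sed -n '/to T/,$p'; python3 - <<'E'
import cv2,numpy as np
from plan import *
s=save();print(s["tcp_pos"],s["joints"],s["force"],s["finger_gap"]*94)
S=cv2.imread("pics/side1.png");T=cv2.imread("pics/top1.png")
o=np.zeros((390,800,3),np.uint8);o[:,:390]=cv2.resize(T[200:330,150:280],(390,390),interpolation=2);o[:300,400:]=cv2.resize(S[290:390,260:393],(400,300),interpolation=2);cv2.imwrite("pics/crop2.png",o)
E
```

```text
to T
{"tx": 2, "ty": 0, "tz": 0, "ax": -0, "ay": 0.01, "az": -0.0}
rows 1 end [0.5219 0.3417 0.0352] [ 0.5321  0.6343  0.3592 -0.4306]
[0.52194517 0.3410189  0.03330753] [-0.09794127  0.78274109  1.65580148  1.11358865  1.44298725 -0.88998993] [ 1.38792861 -1.23697803  0.42400835] 53.65882470332216
```

View pics/crop2.png

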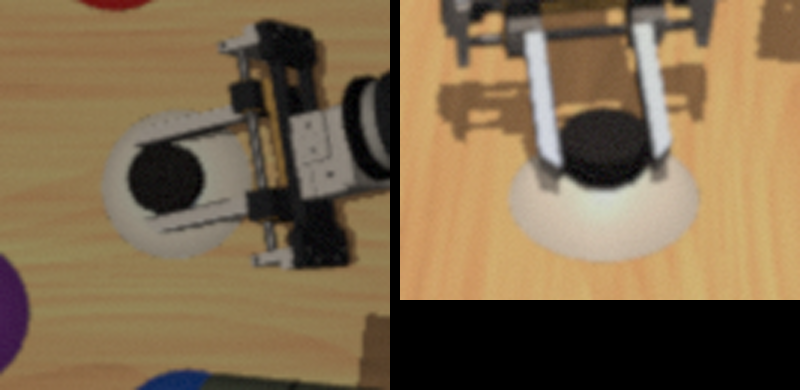

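Gap 53.7 mm matches the 54 mm foot, and the crop shows both pads on the black foot. Next I plan the lift, the turnover and the placing.

```bash
cat > /tmp/c.py <<'E'
from plan import *
from kin import *
s=get_state(); p0=np.array(s["tcp_pos"]); r0=R.from_quat(s["tcp_rot"]); q=s["joints"]
rp=pose(np.radians(-40),np.radians(-70)); zp=rp.as_matrix()[:,2]
bz=r0.inv().apply([0,0,-1]); ax=rp.apply(bz); print("bowl axis at place",ax.round(3),"elev",np.degrees(np.arcsin(ax[2])))
G=np.array([.541,-.029,.0357]); Tp=G+.0188*zp
rv=pose(np.radians(-15),0)
W=[(p0+[0.005,-.03,.10],r0),((.55,.2,.25),rv),(Tp+[0,0,.08],rp),(Tp,rp)]
p,r=p0,r0
for P,Q in W:
    for f in np.linspace(.25,1,4):
        rr=r*R.from_rotvec((r.inv()*Q).as_rotvec()*f); pp=p+(P-p)*f
        q2,e=ik(pp,rr,q); print(np.round(pp,3),q2.round(2),"%.0e"%e,"dq",np.abs(q2-q).max().round(2),"wc",wristc(q2).round(2)); q=q2
    p,r=np.array(P),Q
rowsto(W,vmax=32,wmax=.11,s=s)
E
python3 /tmp/c.py
```

```text
bowl axis at place [-0.431 -0.518  0.739] elev 47.6459848870992
[0.523 0.334 0.058] [-0.11  0.73  1.67  1.1   1.47 -0.86] 9e-11 dq 0.05 wc [0.58 0.02 0.19]
[0.524 0.326 0.083] [-0.12  0.69  1.67  1.09  1.49 -0.83] 7e-11 dq 0.05 wc [0.58 0.01 0.21]
[0.526 0.319 0.108] [-0.14  0.64  1.68  1.08  1.52 -0.79] 6e-11 dq 0.05 wc [0.58 0.01 0.24]
[0.527 0.311 0.133] [-0.15  0.6   1.68  1.07  1.55 -0.76] 4e-11 dq 0.04 wc [ 0.58 -0.    0.26]
[0.533 0.283 0.162] [-0.12  0.38  1.71  0.87  1.42 -0.47] 8e-11 dq 0.29 wc [0.56 0.02 0.38]
[0.538 0.256 0.192] [-0.04  0.23  1.67  0.61  1.35 -0.14] 2e-09 dq 0.33 wc [0.55 0.06 0.48]
[0.544 0.228 0.221] [0.08 0.17 1.58 0.3  1.38 0.18] 8e-16 dq 0.33 wc [0.55 0.13 0.55]
[0.55 0.2  0.25] [ 0.2   0.2   1.46 -0.    1.48  0.46] 2e-15 dq 0.3 wc [0.55 0.2  0.59]
[0.545 0.139 0.215] [ 0.23  0.35  1.38 -0.22  1.63  0.6 ] 3e-09 dq 0.22 wc [0.6  0.23 0.54]
[0.54  0.079 0.18 ] [ 0.24  0.52  1.3  -0.42  1.77  0.71] 1e-09 dq 0.19 wc [0.65 0.24 0.46]
[0.535 0.018 0.144] [ 0.21  0.72  1.23 -0.59  1.9   0.79] 3e-09 dq 0.2 wc [0.7  0.24 0.35]
[ 0.53  -0.043  0.109] [ 0.16  0
[... 1854 characters left out ...]
 7, "tz": 19, "ax": 0.02, "ay": -0.1, "az": 0.03}
{"tx": -9, "ty": 8, "tz": 20, "ax": 0.03, "ay": -0.1, "az": 0.03}
{"tx": -7, "ty": 9, "tz": 20, "ax": 0.02, "ay": -0.1, "az": 0.03}
{"tx": -4, "ty": 10, "tz": 21, "ax": 0.03, "ay": -0.1, "az": 0.03}
{"tx": -2, "ty": 10, "tz": 21, "ax": 0.02, "ay": -0.1, "az": 0.03}
{"tx": 0, "ty": 11, "tz": 21, "ax": 0.03, "ay": -0.1, "az": 0.04}
{"tx": 3, "ty": 12, "tz": 20, "ax": 0.02, "ay": -0.1, "az": 0.03}
{"tx": 25, "ty": -0, "tz": 9, "ax": 0, "ay": -0, "az": 0.0}
{"tx": 25, "ty": -0, "tz": 9, "ax": 0, "ay": -0, "az": 0.0}
{"tx": 25, "ty": -0, "tz": 10, "ax": 0, "ay": -0, "az": 0.0}
rows 31 end [ 0.5296 -0.0428  0.029 ] [ 0.7428  0.348  -0.5181  0.2423]
```

move_arm(
  plan=[
    {"tx":10,"ty":0,"tz":-6,"ax":0,"ay":0,"az":0,"grip":-1},
    {"tx":20,"ty":0,"tz":-14,"ax":0,"ay":0,"az":0,"grip":-1},
    {"tx":25,"ty":0,"tz":-20,"ax":0,"ay":0,"az":0,"grip":-1},
    {"tx":26,"ty":0,"tz":-20,"ax":0,"ay":0,"az":0,"grip":-1},
    {"tx":5,"ty":0,"tz":-12,"ax":-0.02,"ay":-0.1,"az":0.03,"grip":-1},
  ],
)

```text
time: 5.22
tcp_pos: [0.5282, 0.3064, 0.1406]
tcp_rot: [0.566, 0.645, 0.328, -0.395]
force: [0.4, 0.3, -3.2]
finger_gap: 0.567
```

move_arm(
  plan=[
    {"tx":4,"ty":0,"tz":-13,"ax":-0.02,"ay":-0.1,"az":0.03,"grip":-1},
    {"tx":3,"ty":1,"tz":-13,"ax":-0.02,"ay":-0.1,"az":0.03,"grip":-1},
    {"tx":2,"ty":1,"tz":-14,"ax":-0.02,"ay":-0.1,"az":0.03,"grip":-1},
    {"tx":0,"ty":1,"tz":-14,"ax":-0.02,"ay":-0.1,"az":0.03,"grip":-1},
    {"tx":-1,"ty":1,"tz":-13,"ax":-0.02,"ay":-0.1,"az":0.03,"grip":-1},
  ],
)

```text
time: 5.63
tcp_pos: [0.537, 0.2604, 0.1906]
tcp_rot: [0.695, 0.662, 0.179, -0.216]
force: [0.0, -0.2, -2.7]
finger_gap: 0.569
```

```bash
python3 - <<'E'
from plan import *
s=save();print(s["tcp_pos"],s["joints"].round(2),s["force"],s["finger_gap"]*94)
cv2.imwrite("pics/side3.png",snapshot("side")[:,:,::-1])
E
```

```text
[0.53704496 0.26036858 0.19059684] [-0.02  0.23  1.66  0.58  1.35 -0.13] [ 0.0451275  -0.19218051 -2.72842893] 53.44247762961061
```

View pics/side3.png

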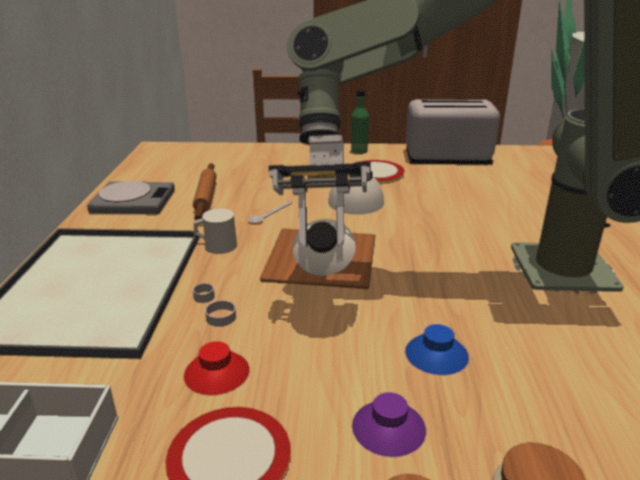

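The bowl is held and lifted, with its foot at (321,236) facing the camera. I continue the turn.

move_arm(
  plan=[
    {"tx":-2,"ty":2,"tz":-13,"ax":-0.02,"ay":-0.1,"az":0.03,"grip":-1},
    {"tx":-4,"ty":2,"tz":-13,"ax":-0.02,"ay":-0.1,"az":0.04,"grip":-1},
    {"tx":-5,"ty":2,"tz":-13,"ax":-0.02,"ay":-0.1,"az":0.03,"grip":-1},
    {"tx":-6,"ty":3,"tz":-12,"ax":-0.02,"ay":-0.1,"az":0.04,"grip":-1},
    {"tx":-6,"ty":3,"tz":-11,"ax":-0.02,"ay":-0.1,"az":0.04,"grip":-1},
  ],
)

```text
time: 6.1
tcp_pos: [0.5465, 0.2155, 0.2388]
tcp_rot: [0.783, 0.621, 0.015, -0.028]
force: [-0.6, -0.2, -3.5]
finger_gap: 0.567
```

move_arm(
  plan=[
    {"tx":-8,"ty":4,"tz":-11,"ax":-0.02,"ay":-0.1,"az":0.03,"grip":-1},
    {"tx":-20,"ty":4,"tz":12,"ax":0.02,"ay":-0.1,"az":0.03,"grip":-1},
    {"tx":-19,"ty":4,"tz":14,"ax":0.02,"ay":-0.1,"az":0.03,"grip":-1},
    {"tx":-17,"ty":5,"tz":15,"ax":0.02,"ay":-0.1,"az":0.03,"grip":-1},
    {"tx":-15,"ty":6,"tz":17,"ax":0.02,"ay":-0.1,"az":0.03,"grip":-1},
  ],
)

```text
time: 6.52
tcp_pos: [0.5411, 0.124, 0.2036]
tcp_rot: [0.807, 0.546, -0.199, 0.1]
force: [0.3, 0.1, -2.9]
finger_gap: 0.567
```

move_arm(
  plan=[
    {"tx":-13,"ty":7,"tz":18,"ax":0.02,"ay":-0.1,"az":0.03,"grip":-1},
    {"tx":-11,"ty":7,"tz":19,"ax":0.02,"ay":-0.1,"az":0.03,"grip":-1},
    {"tx":-9,"ty":8,"tz":20,"ax":0.03,"ay":-0.1,"az":0.03,"grip":-1},
    {"tx":-7,"ty":9,"tz":20,"ax":0.02,"ay":-0.1,"az":0.03,"grip":-1},
    {"tx":-4,"ty":10,"tz":17,"ax":0.03,"ay":-0.1,"az":0.03,"grip":-1},
  ],
)

```text
time: 6.93
tcp_pos: [0.5334, 0.0242, 0.1506]
tcp_rot: [0.776, 0.43, -0.417, 0.197]
force: [0.2, -0.0, -2.3]
finger_gap: 0.565
```

```bash
cat > /tmp/d.py <<'E'
from plan import *
from kin import *
s=save();print(s["tcp_pos"],s["joints"].round(2),s["force"],s["finger_gap"]*94)
rp=pose(np.radians(-40),np.radians(-70)); zp=rp.as_matrix()[:,2]
G=np.array([.541,-.029,.0357]); Tp=G+.0188*zp
rowsto([(Tp+[0,0,.05],rp),(Tp+[0,0,.003],rp)],vmax=28,s=s)
E
python3 /tmp/d.py
```

```text
[0.53339771 0.02416356 0.15063967] [ 0.23  0.74  1.21 -0.62  1.94  0.79] [ 0.2277473  -0.03677839 -2.25064832] 53.11841027879119
{"tx": 6, "ty": 9, "tz": 22, "ax": 0.02, "ay": -0.07, "az": 0.02}
{"tx": 8, "ty": 10, "tz": 21, "ax": 0.02, "ay": -0.06, "az": 0.03}
{"tx": 9, "ty": 10, "tz": 20, "ax": 0.02, "ay": -0.06, "az": 0.02}
{"tx": 10, "ty": 10, "tz": 20, "ax": 0.02, "ay": -0.07, "az": 0.03}
{"tx": 22, "ty": -0, "tz": 8, "ax": -0, "ay": 0, "az": -0.0}
{"tx": 22, "ty": -0, "tz": 8, "ax": -0, "ay": 0, "az": -0.0}
rows 6 end [ 0.5296 -0.0427  0.0327] [ 0.7431  0.3444 -0.5205  0.2412]
```

move_arm(
  plan=[
    {"tx":6,"ty":9,"tz":22,"ax":0.02,"ay":-0.07,"az":0.02,"grip":-1},
    {"tx":8,"ty":10,"tz":21,"ax":0.02,"ay":-0.06,"az":0.03,"grip":-1},
    {"tx":9,"ty":10,"tz":20,"ax":0.02,"ay":-0.06,"az":0.02,"grip":-1},
    {"tx":10,"ty":10,"tz":20,"ax":0.02,"ay":-0.07,"az":0.03,"grip":-1},
    {"tx":0,"ty":0,"tz":0,"ax":0,"ay":0,"az":0,"grip":-1},
  ],
)

```text
time: 7.35
tcp_pos: [0.5259, -0.0456, 0.0703]
tcp_rot: [0.74, 0.346, -0.526, 0.237]
force: [-2.7, 0.3, -5.1]
finger_gap: 0.568
```

```bash
sed -i 's/(Tp+\[0,0,.05\],rp),//' /tmp/d.py; python3 /tmp/d.py; python3 - <<'E'
from plan import *
for n in("side","top"): cv2.imwrite(f"pics/{n}4.png",snapshot(n)[:,:,::-1])
E
```

```text
[ 0.52588346 -0.04560739  0.07031877] [ 0.15  1.    1.13 -0.75  2.02  0.9 ] [-2.66816807  0.32341165 -5.05809775] 53.412294819341504
{"tx": 19, "ty": 1, "tz": 4, "ax": -0.01, "ay": 0, "az": 0.0}
{"tx": 18, "ty": 0, "tz": 4, "ax": -0, "ay": 0.01, "az": 0.01}
rows 2 end [ 0.5295 -0.0423  0.0328] [ 0.7434  0.3457 -0.5192  0.2415]
```

View pics/side4.png

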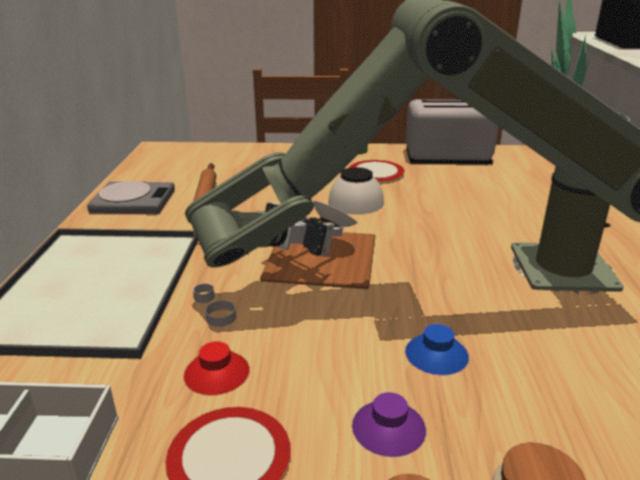

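View pics/top4.png

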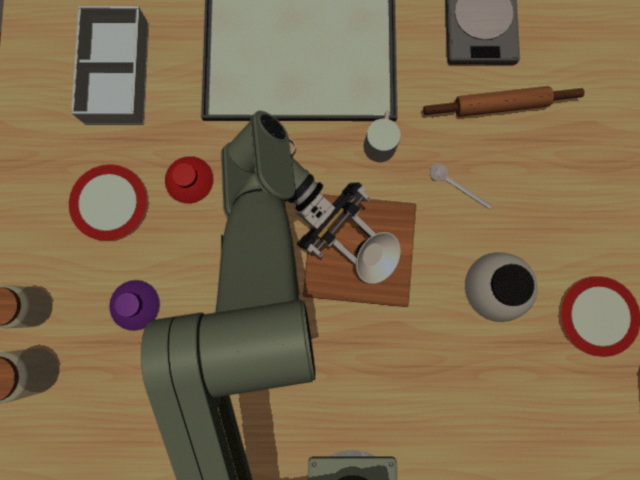

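move_arm(
  plan=[
    {"tx":14,"ty":1,"tz":3,"ax":0,"ay":0,"az":0,"grip":-1},
    {"tx":12,"ty":0,"tz":3,"ax":0,"ay":0,"az":0,"grip":-1},
    {"tx":6,"ty":0,"tz":2,"ax":0,"ay":0,"az":0,"grip":-1},
    {"tx":0,"ty":0,"tz":0,"ax":0,"ay":0,"az":0,"grip":-1},
  ],
)

```text
time: 7.78
tcp_pos: [0.5349, -0.0398, 0.0484]
tcp_rot: [0.745, 0.345, -0.517, 0.242]
force: [-0.2, 0.8, -2.4]
finger_gap: 0.569
```

```bash
python3 /tmp/d.py
```

```text
[ 0.53491111 -0.03977393  0.04841641] [ 0.16  1.04  1.1  -0.74  2.    0.92] [-0.22117836  0.80571895 -2.40243962] 53.50109781749289
{"tx": 13, "ty": -2, "tz": 11, "ax": -0, "ay": -0.01, "az": -0.0}
rows 1 end [ 0.5297 -0.0429  0.0324] [ 0.7422  0.3438 -0.521   0.2437]
```

move_arm(
  plan=[
    {"tx":7,"ty":0,"tz":3,"ax":0,"ay":0,"az":0,"grip":-1},
    {"tx":5,"ty":0,"tz":2,"ax":0,"ay":0,"az":0,"grip":-1},
    {"tx":0,"ty":0,"tz":0,"ax":0,"ay":0,"az":0,"grip":-1},
  ],
)

```text
time: 8.03
tcp_pos: [0.5344, -0.0409, 0.0347]
tcp_rot: [0.745, 0.345, -0.518, 0.242]
force: [-0.8, -0.8, -2.9]
finger_gap: 0.567
```

```bash
python3 /tmp/d.py;  python3 - <<'E'
from plan import *
for n in("side","top"): cv2.imwrite(f"pics/{n}5.png",snapshot(n)[:,:,::-1])
S=cv2.imread("pics/side5.png");T=cv2.imread("pics/top5.png")
o=np.zeros((390,800,3),np.uint8);o[:,:390]=cv2.resize(T[190:320,290:420],(390,390),interpolation=2);o[:300,400:]=cv2.resize(S[190:290,255:388],(400,300),interpolation=2);cv2.imwrite("pics/crop5.png",o)
E
```

```text
[ 0.53441321 -0.04094947  0.03474691] [ 0.16  1.06  1.09 -0.74  1.99  0.93] [-0.78382194 -0.82504322 -2.93797217] 53.261121190039674
{"tx": 1, "ty": -3, "tz": 5, "ax": -0, "ay": -0, "az": -0.0}
rows 1 end [ 0.5293 -0.0423  0.0321] [ 0.7446  0.3447 -0.5178  0.2421]
```

View pics/crop5.png

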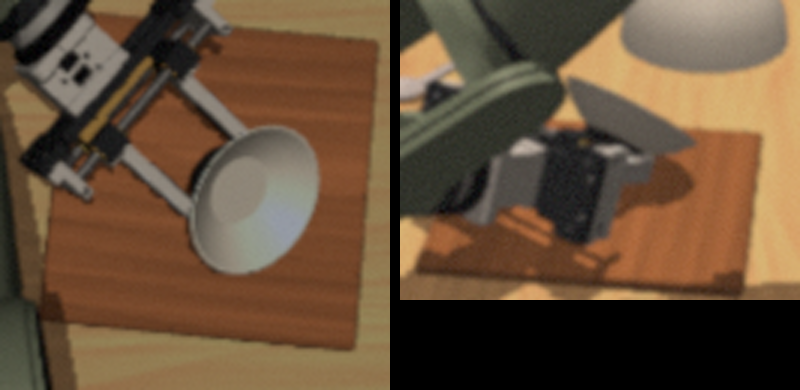

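move_arm(
  plan=[
    {"tx":3,"ty":0,"tz":1,"ax":0,"ay":0,"az":0,"grip":-1},
    {"tx":2,"ty":0,"tz":1,"ax":0,"ay":0,"az":0,"grip":-1},
    {"tx":0,"ty":0,"tz":0,"ax":0,"ay":0,"az":0,"grip":-1},
  ],
)

```text
time: 8.38
tcp_pos: [0.5349, -0.0413, 0.0303]
tcp_rot: [0.745, 0.344, -0.518, 0.243]
force: [0.2, 0.3, -0.7]
finger_gap: 0.567
```

move_arm(
  plan=[
    {"tx":2,"ty":0,"tz":1,"ax":0,"ay":0,"az":0,"grip":-1},
    {"tx":0,"ty":0,"tz":0,"ax":0,"ay":0,"az":0,"grip":-1},
  ],
)

```text
time: 8.55
tcp_pos: [0.535, -0.0413, 0.0298]
tcp_rot: [0.745, 0.343, -0.518, 0.243]
force: [0.5, 1.8, 3.5]
finger_gap: 0.57
```

move_arm(
  plan=[
    {"tx":2,"ty":0,"tz":1,"ax":0,"ay":0,"az":0,"grip":-1},
    {"tx":0,"ty":0,"tz":0,"ax":0,"ay":0,"az":0,"grip":-1},
  ],
)

```text
time: 8.72
tcp_pos: [0.5351, -0.0412, 0.0295]
tcp_rot: [0.744, 0.342, -0.519, 0.244]
force: [0.2, 3.7, 9.5]
finger_gap: 0.567
```

move_arm(
  plan=[
    {"tx":2,"ty":0,"tz":1,"ax":0,"ay":0,"az":0,"grip":-1},
    {"tx":0,"ty":0,"tz":0,"ax":0,"ay":0,"az":0,"grip":-1},
  ],
)

```text
time: 8.88
tcp_pos: [0.5352, -0.0411, 0.0292]
tcp_rot: [0.744, 0.342, -0.519, 0.245]
force: [1.3, 5.8, 14.8]
finger_gap: 0.568
```

move_arm(
  plan=[
    {"tx":-4,"ty":0,"tz":-1,"ax":0,"ay":0,"az":0,"grip":-1},
    {"tx":0,"ty":0,"tz":0,"ax":0,"ay":0,"az":0,"grip":-1},
  ],
)

```text
time: 9.05
tcp_pos: [0.5348, -0.0417, 0.0298]
tcp_rot: [0.745, 0.344, -0.517, 0.243]
force: [2.5, 3.1, 6.9]
finger_gap: 0.568
```

move_arm(
  plan=[
    {"tx":0,"ty":0,"tz":0,"ax":0,"ay":0,"az":0,"grip":1},
    {"tx":0,"ty":0,"tz":0,"ax":0,"ay":0,"az":0,"grip":1},
    {"tx":0,"ty":0,"tz":0,"ax":0,"ay":0,"az":0,"grip":1},
    {"tx":0,"ty":0,"tz":0,"ax":0,"ay":0,"az":0,"grip":1},
    {"tx":0,"ty":0,"tz":0,"ax":0,"ay":0,"az":0,"grip":1},
  ],
)

```text
time: 9.47
tcp_pos: [0.5336, -0.0424, 0.0268]
tcp_rot: [0.744, 0.344, -0.518, 0.242]
force: [0.4, -0.1, -0.9]
finger_gap: 0.884
```

```bash
cat > /tmp/e.py <<'E'
import sys
from plan import *
k=sys.argv[1]
s=save(); print(s["tcp_pos"],s["force"],s["finger_gap"])
for n in("side","top"): cv2.imwrite(f"pics/{n}{k}.png",snapshot(n)[:,:,::-1])
S=cv2.imread(f"pics/side{k}.png");T=cv2.imread(f"pics/top{k}.png")
o=np.zeros((390,800,3),np.uint8);o[:,:390]=cv2.resize(T[190:320,290:420],(390,390),interpolation=2);o[:300,400:]=cv2.resize(S[190:290,255:388],(400,300),interpolation=2);cv2.imwrite(f"pics/crop{k}.png",o)
E
python3 /tmp/e.py 6
```

```text
[ 0.53359636 -0.04242613  0.02677846] [ 0.41206405 -0.1087033  -0.85679311] 0.883791426839526
```

View pics/crop6.png

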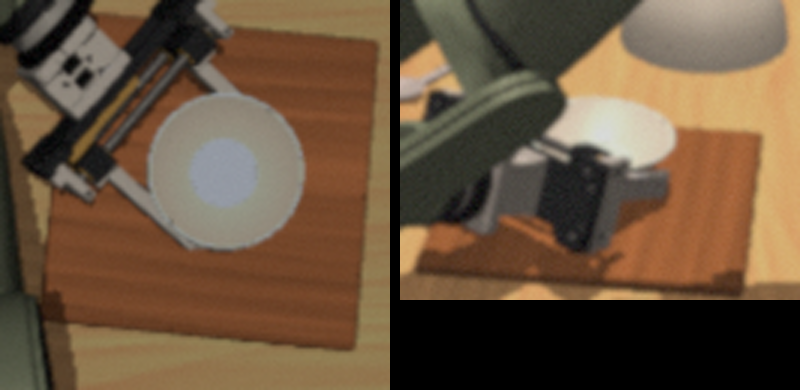

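The bowl has settled mouth-up, a round mouth at crop (226,172), with the fingers on both sides. I finish opening and retreat level along the fingers.

move_arm(
  plan=[
    {"tx":0,"ty":0,"tz":0,"ax":0,"ay":0,"az":0,"grip":1},
    {"tx":3,"ty":0,"tz":0,"ax":0,"ay":0,"az":0,"grip":1},
    {"tx":3,"ty":0,"tz":-8,"ax":0,"ay":0,"az":0,"grip":1},
    {"tx":3,"ty":0,"tz":-10,"ax":0,"ay":0,"az":0,"grip":1},
    {"tx":3,"ty":0,"tz":-10,"ax":0,"ay":0,"az":0,"grip":1},
  ],
)

```text
time: 9.98
tcp_pos: [0.554, -0.0184, 0.0261]
tcp_rot: [0.745, 0.344, -0.518, 0.242]
force: [0.0, -0.3, 0.3]
finger_gap: 0.999
```

```bash
python3 /tmp/e.py 7
```

```text
[ 0.55401552 -0.01839872  0.02606438] [ 0.03342085 -0.28221435  0.28809211] 0.9988752775736853
```

View pics/crop7.png

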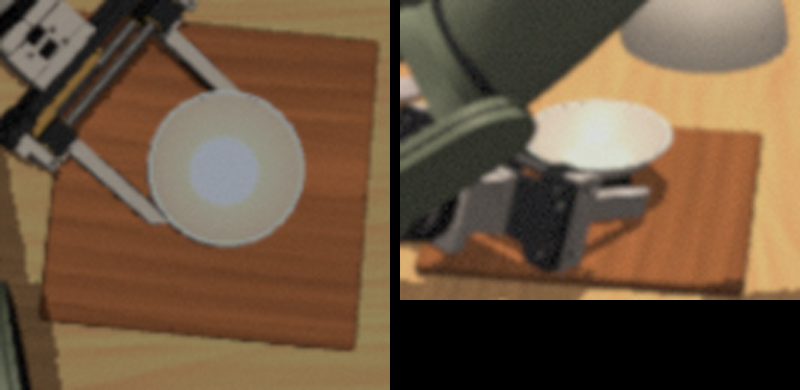

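move_arm(
  plan=[
    {"tx":4,"ty":0,"tz":-12,"ax":0,"ay":0,"az":0,"grip":1},
    {"tx":4,"ty":0,"tz":-14,"ax":0,"ay":0,"az":0,"grip":1},
    {"tx":4,"ty":0,"tz":-16,"ax":0,"ay":0,"az":0,"grip":1},
    {"tx":2,"ty":0,"tz":-20,"ax":0,"ay":0,"az":0,"grip":1},
    {"tx":-4,"ty":0,"tz":-24,"ax":0,"ay":0,"az":0,"grip":1},
  ],
)

```text
time: 10.5
tcp_pos: [0.6069, 0.0454, 0.0449]
tcp_rot: [0.744, 0.344, -0.52, 0.242]
force: [0.3, 0.4, -0.1]
finger_gap: 1.001
```

move_arm(
  plan=[
    {"tx":-15,"ty":0,"tz":-20,"ax":0,"ay":0,"az":0,"grip":1},
    {"tx":-28,"ty":0,"tz":-14,"ax":0,"ay":0,"az":0,"grip":1},
    {"tx":-30,"ty":0,"tz":-10,"ax":0,"ay":0,"az":0,"grip":1},
    {"tx":-30,"ty":0,"tz":-10,"ax":0,"ay":0,"az":0,"grip":1},
    {"tx":0,"ty":0,"tz":0,"ax":0,"ay":0,"az":0,"grip":1},
  ],
)

```text
time: 10.92
tcp_pos: [0.6195, 0.0579, 0.1694]
tcp_rot: [0.748, 0.343, -0.513, 0.244]
force: [-0.5, 0.5, 2.1]
finger_gap: 0.998
```

```bash
python3 /tmp/e.py 8
```

```text
[0.61946517 0.05791795 0.16941108] [-0.45580079  0.54707877  2.05921706] 0.9980416826070342
```

View pics/side8.png

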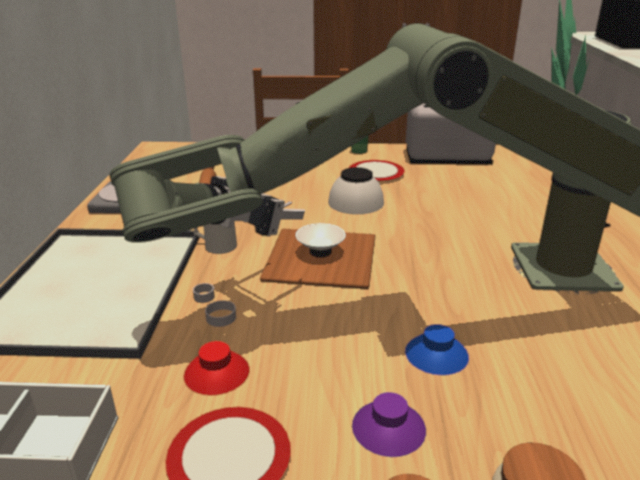

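View pics/top8.png

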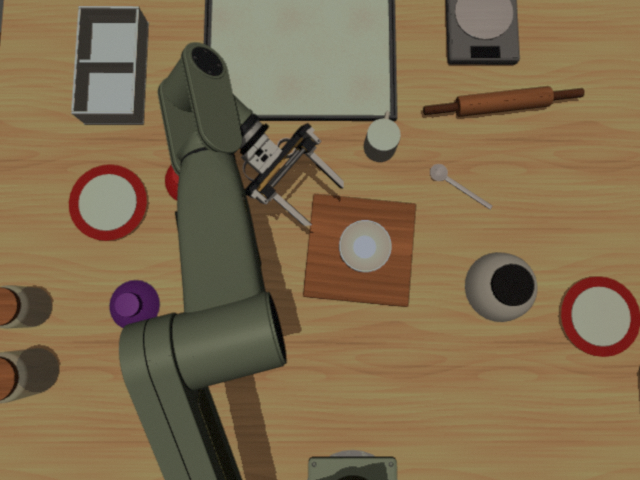

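```bash
python3 - <<'E'
from plan import *
T0=cv2.imread("pics/top0.png");T=snapshot("top")[:,:,::-1].copy();S=snapshot("side")[:,:,::-1]
for b in((455,245,545,330),(355,105,410,165)):
    print("change",np.abs(T[b[1]:b[3],b[0]:b[2]].astype(int)-T0[b[1]:b[3],b[0]:b[2]]).mean())
for n in("top","side"):
    for r in regions_of(n,"bowl"): print(n,round(r["conf"],2),r["bbox"])
print("mouth centre",at_z("top",(365,246),.06), "side expect rim",proj("side",at_z("top",(365,246),.06)),get_state()["force"])
o=cv2.resize(np.ascontiguousarray(S[205:290,255:385]),(780,510),interpolation=2);cv2.imwrite("pics/crop9.png",o)
E
```

```text
change 9.141263616557735
change 10.452323232323232
top 0.75 [110.8, 277.0, 161.6, 326.2]
top 0.71 [163.8, 164.2, 176.8, 199.7]
top 0.56 [338.5, 219.8, 391.7, 270.4]
side 0.92 [354.7, 393.4, 428.9, 455.7]
side 0.74 [404.1, 322.9, 468.1, 376.0]
side 0.62 [181.7, 344.6, 249.6, 395.7]
side 0.55 [295.9, 221.3, 347.3, 261.5]
mouth centre [ 0.55176288 -0.02963198  0.06      ] side expect rim [319.9748956  233.44896798] [-0.36599316 -0.01881623 -0.07320143]
```

View pics/crop9.png

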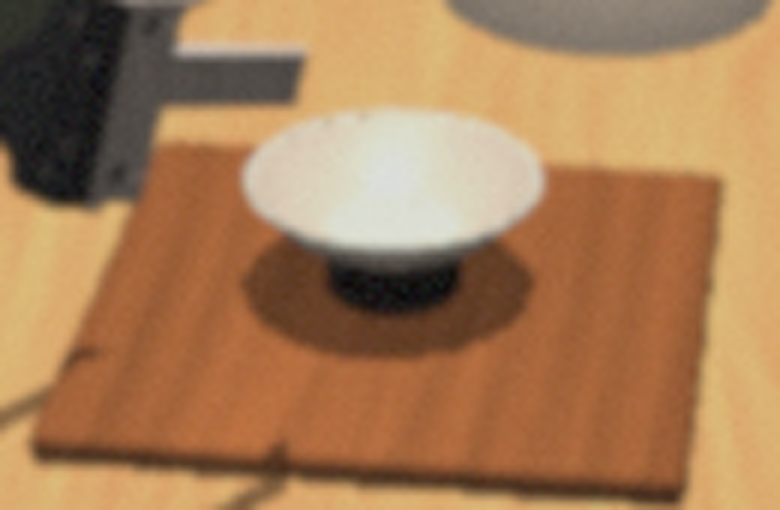

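The bowl stands level on its foot. One more check: whether those change values are just noise or lighting, or whether the big bowl and mug moved.

```bash
python3 - <<'E'
import cv2,numpy as np
A=cv2.imread("pics/top0.png",0);B=cv2.imread("pics/top8.png",0)
for n,b in dict(big=(455,245,545,330),mug=(355,105,410,165),scale=(445,0,520,65),rplate=(560,275,640,355)).items():
    a=A[b[1]:b[3],b[0]:b[2]].astype(np.float32);c=B[b[1]:b[3],b[0]:b[2]].astype(np.float32)
    print(n,cv2.phaseCorrelate(a,c))
E
```

```text
big ((0.00937273122429616, 0.04202434006786859), 0.9438823231355643)
mug ((-0.0019648904185096683, -0.05285803241182663), 0.9997364282608032)
scale ((0.49023346039989946, -0.04741532589773101), 0.9968282999815764)
rplate ((0.0497445827602121, -0.01103605709797506), 0.9659150597453118)
```

The big bowl and mug shifts are under 0.06 px, so neither moved.

```bash
python3 -c "
from station import *
print(job_done(),get_state()['time'])"
```

```text
the job is handed in; nothing more can be done
the job is handed in; nothing more can be done
```

The small white prep bowl now stands mouth-up on its black foot near the middle of the wooden board, and the job is handed in. I gripped it by the foot with the tool tilted and turned it about 138° in the air. I set the edge of the foot on the board with light pressure. When I let go, it rolled the last roughly 42° onto its foot, and I drew the fingers out level.

**Last checks:**
- **Bowl:** in both cameras it stands level, with its mouth centre at about (0.552, -0.030). The board's centre measured about (0.55, -0.02).
- **Gripper:** it is open and clear of everything, and the wrist force is about 0 N. The most I saw in any reading was about 16 N, when I pressed the foot on the board.
- **Big bowl and mug:** both are unmoved, with picture shifts under 0.06 px. A plain brightness comparison had shown a difference of about 10 in those areas, but the shift check shows no movement. I put the difference down to lighting and noise.
- **Kitchen scale:** the same check gave a 0.5 px shift there. The arm never went near it, so I take that as noise too.
- **Time:** about 11 to 12 s of the 48 s allowed.

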